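# Slide a lamp mounting ring into the jig's pocket

## Task

Slide the flat aluminium lamp ring across the plywood jig until it drops into the round pocket and lies flat on the pocket's floor, ready for drilling. Keep it lying on the jig all the way (push or drag it, do not lift it off), leave the tape measure and the multimeter where they are, then take the hand away.

Things in the scene. Friction and masses are not known exactly. Their poses are not given: they have to be found in the camera images.
- lamp_ring: flat bare-aluminium disc with a round bore right through, loose, 110 mm outside, bore 46 mm, 10 mm thick, 0.13 to 0.25 kg, three small dark dots on top; origin at the centre of its underside, z up. It starts flat on the jig's top, at the end away from the pocket and clear of it. Closed fingertips fit down into the bore and can drag it
- jig: plywood board fixed firmly to the bench, 180 mm (its x) by 300 mm (its y) by 18 mm thick, four flush screws at the corners; origin at the centre of its underside, on the bench; z up. Its top is 18 mm above the bench. It may stand turned any way round
- pocket (a point): centre of the floor of the round pocket in the jig, 75 mm from the jig's centre along the jig's +y axis, 13 mm above the bench. The pocket is 114 mm in diameter and 5 mm deep with a slightly chamfered rim, a flat darker-brown floor and a small dark centre dot; the seated ring stands 5 mm proud of the jig's top
- tape_measure: yellow and black tape measure, 62 x 78 x 33 mm, loose on the bench on the robot's left, bystander; origin at the centre of its underside
- multimeter: yellow and black handheld multimeter, 150 x 74 x 54 mm, loose on the bench on the robot's right, bystander; origin at the centre of its underside

How it is judged:
By the outcome, as a careful person would: the job done as asked, in the order asked, and still so for the second after the job is handed in, with the robot touching nothing.
It also fails if it takes over 42 s, if anything falls off the work surface, if the arm or the gripper's body presses on something with over 40 N, if the wrist force passes 120 N, or if a joint passes its speed limit or range.

## Robot

A 6-joint arm with a two-finger parallel gripper is mounted at the origin on the work surface; the furniture and walls round the work are solid. World frame = base frame: x ahead of the robot, y to its left, z up, the work surface at z = 0. Lengths are in m, angles in rad, forces in N, time in s.
With the tool pointing down it reaches from about 0.275 to 0.875 m from the base axis. Payload 12.5 kg.
Tool frame: the origin (TCP) lies midway between the tips of the shut fingers; the grasp point (between the pads) lies 19 mm behind it; z points along the fingers, y is the line along which they close (so a half turn about z gives the same grasp; the last joint's range is limited). The gripper opens to 85 mm and grips with 20 to 120 N. Pads are 22 mm wide; open, the fingers measure 114 mm over their backs; the gripper's body (76 mm by 85 mm) begins 54 mm behind the grasp point. The pads swing forward as they close: fully open they stand 13 mm farther back than shut.
Start: joints at [-1.283, 0.351, 1.652, -0, 1.139, -0.085], TCP at [0.2, -0.512, 0.231] pointing down, gripper open.
Joint ranges: [-2.75, 2.75], [-0.79, 2.1], [0.01, 2.65], [-1.57, 4.71], [0.07, 3.14], [-2.87, 2.87]. Speed limits (rad/s): [2.22, 2.22, 2.79, 3.14, 3.14, 3.14].

## Interface

Orientations are given as a unit quaternion [x, y, z, w].
In Python, from cell import r, vision, sensors gives the robot as it stands (r), with the cameras (vision) and the readings (sensors). Calls block until the motion is done:
- r.move_to(position, orientation): joint-space move of the TCP to a pose.
- r.move_linear(position, rot=None, vel=0.15): straight line of the TCP; rot=None keeps the orientation; vel is the mean speed in m/s.
- r.set_joints(angles): joint-space move.
- r.set_gripper(opening, squeeze=None): opening from 0.0 (shut) to 1.0 (fully open); squeeze is the grip in N (None keeps the last); returns when the fingers have stopped.
- r.sleep(seconds).
- r.inverse_kinematics(position, orientation): joint angles nearest the present ones, or None.
- sensors.get_obs(): the state.
- vision.get_image(name): name is "side" or "top"; returns a dict with "pixels" (384x512x3 uint8, red, green, blue), "fx", "fy", "cx", "cy" (pixels), "camera_from_world" (4x4, takes a point from world to camera coordinates). Camera axes: x right, y down, z forward; pixel columns grow to the right and rows downward; lengths in m; the calibration is good to about 2 mm. A picture is of the moment at which its call begins. There is no depth.
A pose or a line that the arm cannot do raises r.PlanningError and nothing moves.
- r.hand_in(): hands the job in; it is judged then, once.
The state is a dict: "t": time; "q": joint angles; "qvel": joint speeds; "effort": joint torques, N m; "tool_pos": TCP position; "ee_rot": TCP orientation; "contact_force": force on the tool from outside, world axes, zero at the start; "torque": the same for the moment, N m; "opening": opening from 0.0 (shut) to 1.0 (fully open); "finger_force": force on a finger pad.
Only numpy, scipy, OpenCV 4.12 (cv2) and the standard library are available. Lean on these libraries where they do the work, as an engineer would, in place of code of your own. Each camera call takes 0.05 s, during which the arm holds its last target. There are 200 camera calls.

## Working session

There is one attempt and no reset: what is moved stays moved. The work goes in short steps, each a Python script; the robot and the scene stay as the last script left them, time stands still between calls to the robot, and variables do not carry over. Pictures are saved under pics/ and viewed, at most 10 in all, crops included, and the job is handed in when it is done.

```bash
mkdir -p pics; ls
python3 - <<'E'
from cell import r, vision, sensors
import cv2
for n in("top","side"):
    d=vision.get_image(n); cv2.imwrite(f"pics/{n}0.png",d["pixels"][:,:,::-1]); print(n,d["fx"],d["fy"],d["cx"],d["cy"],d["camera_from_world"])
o=sensors.get_obs(); print(o["t"],o["tool_pos"],o["ee_rot"],o["opening"])
E
```

```text
cell.py
pics
top 374.4418856793183 374.4418856793183 254.5215513612057 192.51058385027005 [[-0.02319073 -0.99965449  0.01237317 -0.01732601]
 [-0.99545451  0.02194621 -0.09267512  0.54869078]
 [ 0.09237155 -0.01446613 -0.99561952  1.1397811 ]
 [ 0.          0.          0.          1.        ]]
side 485.49611928199647 485.49611928199647 260.58923271433497 191.21206451303337 [[ 0.58709832 -0.80938117 -0.01475429 -0.33135198]
 [-0.60742835 -0.42841411 -0.66894854  0.36067889]
 [ 0.5351134   0.40170073 -0.74316227  1.53413199]
 [ 0.          0.          0.          1.        ]]
0.1 [ 0.20028786 -0.51193062  0.23084432] [ 9.82673259e-01  1.85345689e-01 -3.48592667e-05 -4.90382165e-04] 0.9996826665805815
```

View pics/top0.png

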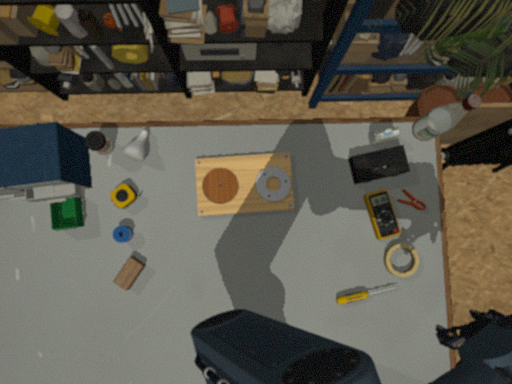

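View pics/side0.png

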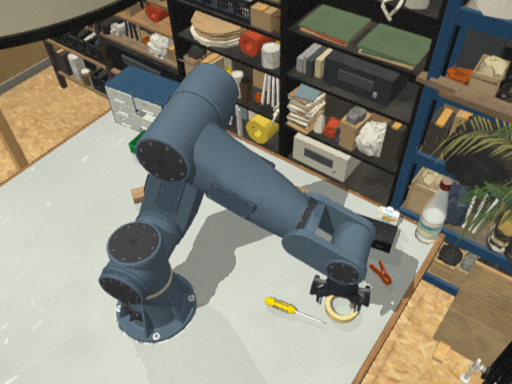

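The top view shows the jig around px (245,185), with the pocket at about (220,186) and the ring at about (274,184). The tape measure is at (123,195) and the multimeter at (383,215). The side view is blocked by the arm.

```bash
cat > h.py <<'E'
from cell import r, vision, sensors
import numpy as np, cv2
def ray(d,u,v,z):
    T=d["camera_from_world"];R=T[:3,:3];c=-R.T@T[:3,3]
    w=R.T@np.array([(u-d["cx"])/d["fx"],(v-d["cy"])/d["fy"],1]); return c+w*(z-c[2])/w[2]
def rect(d,z,x0,x1,y0,y1,s=0.0005):
    # orthorectified view of plane z: rows = x descending, cols = y descending
    X,Y=np.meshgrid(np.arange(x1,x0,-s),np.arange(y1,y0,-s),indexing="ij")
    T=d["camera_from_world"];P=np.stack([X,Y,0*X+z],-1)@T[:3,:3].T+T[:3,3]
    return cv2.remap(d["pixels"],(P[...,0]/P[...,2]*d["fx"]+d["cx"]).astype(np.float32),(P[...,1]/P[...,2]*d["fy"]+d["cy"]).astype(np.float32),cv2.INTER_CUBIC)
E
python3 - <<'E'
from h import *
d=vision.get_image("top")
for n,uv in dict(pocket=(220,186),ring=(274,184)).items(): print(n,ray(d,*uv,.018))
c=ray(d,245,185,.018);b=(c[0]-.15,c[0]+.15,c[1]-.2,c[1]+.2);print(b)
im=rect(d,.018,*b)
hsv=cv2.cvtColor(im,cv2.COLOR_RGB2HSV)
w=lambda p:(b[1]-p[1]*.0005,b[3]-p[0]*.0005)
m=(hsv[...,1]>70).astype(np.uint8)
C=max(cv2.findContours(m,0,1)[0],key=cv2.contourArea);(p,sz,a)=cv2.minAreaRect(C);print("jig",w(p),np.array(sz)*.0005,a)
ring=rect(d,.028,*b);hr=cv2.cvtColor(ring,cv2.COLOR_RGB2HSV)
mr=cv2.morphologyEx((hr[...,1]<70).astype(np.uint8),cv2.MORPH_OPEN,np.ones((9,9)))
cs,h=cv2.findContours(mr,cv2.RETR_CCOMP,1)
for k in cs:
    A=cv2.contourArea(k)*.25e-6
    if 1e-3<A<.02: p,sz,_=cv2.fitEllipse(k);print("grey",w(p),np.array(sz)*.0005)
mp=((hsv[...,1]>90)&(hsv[...,2]<150)).astype(np.uint8)
for k in cv2.findContours(mp,0,1)[0]:
    if cv2.contourArea(k)*.25e-6>3e-3: p,sz,_=cv2.fitEllipse(cv2.convexHull(k));print("dark",w(p),np.array(sz)*.0005)
cv2.imwrite("pics/rect0.png",im[:,:,::-1])
E
```

```text
pocket [0.57173511 0.07785933 0.018     ]
ring [ 0.57435658 -0.09164264  0.018     ]
(np.float64(0.42318105385682847), np.float64(0.7231810538568285), np.float64(-0.20052204720133376), np.float64(0.19947795279866626))
jig (np.float64(0.578391381005266), np.float64(0.002751558145345945)) [0.18471881 0.30256396] 87.0643310546875
grey (np.float64(0.574715355614641), np.float64(-0.08689179817789627)) [0.10998036 0.11035122]
grey (np.float64(0.5747354819574144), np.float64(-0.0869531079923494)) [0.04407459 0.04445807]
dark (np.float64(0.5306243979730394), np.float64(-0.047971052328286884)) [0.10386164 0.25917764]
dark (np.float64(0.5737035758294847), np.float64(0.07824701865559985)) [0.11311411 0.11387209]
dark (np.float64(0.6298937308587816), np.float64(-0.10515034309977123)) [0.08941517 0.15648643]
```

View pics/rect0.png

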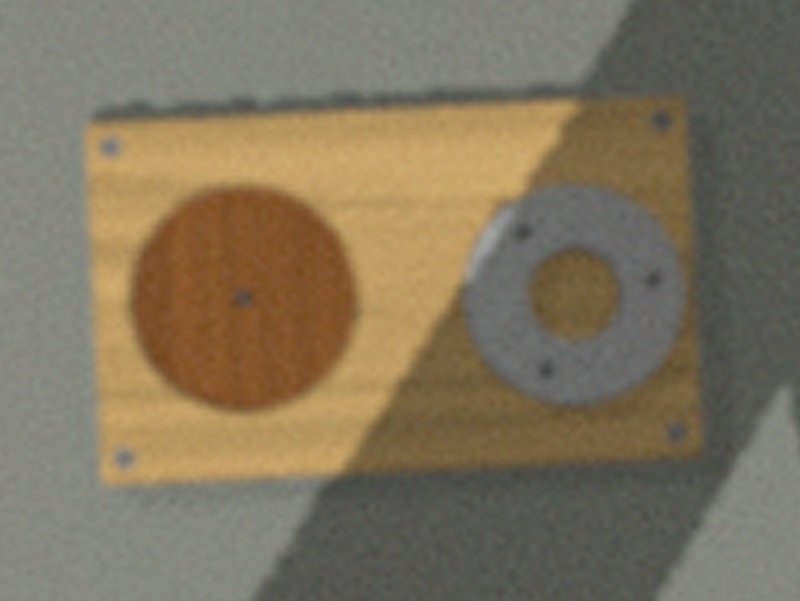

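The sizes match the given ones (ring 110/44 mm, pocket 113.5 mm, jig 300x183 mm). The ring is at (0.5747,-0.0869), the pocket at (0.5737,0.0782), and the drag is almost straight along +y.

Run:
```python
from h import *
Q=[1,0,0,0]
r.set_gripper(0.0,20)
r.move_to([.5747,-.0869,.10],Q)
r.move_linear([.5747,-.0869,.034],vel=.1)
def p(s):
    o=sensors.get_obs();print(s,round(o["t"],2),o["tool_pos"].round(4) if hasattr(o["tool_pos"],'round') else o["tool_pos"],np.round(o["contact_force"],1),o["opening"])
p("above")
z=.034
while z>.0215:
    z-=.004; r.move_linear([.5747,-.0869,z],vel=.05); p("down")
    if np.linalg.norm(sensors.get_obs()["contact_force"])>12: break
d=vision.get_image("top");cv2.imwrite("pics/t1.png",cv2.resize(rect(d,.028,.45,.70,-.2,.2)[:,:,::-1],(800,500)))
```

```text
above 3.82 [ 0.5751 -0.087   0.0344] [0.5 0.2 0.6] -0.0011362532482606731
down 4.07 [ 0.5748 -0.0869  0.0301] [0.3 0.2 0.5] 0.00077946484265868
down 4.32 [ 0.5746 -0.0869  0.0258] [-0.1  0.  -0.8] 0.0014765076471070033
down 4.57 [ 0.5745 -0.0869  0.0217] [0.4 0.5 0.1] -0.0009080542586455255
down 4.82 [ 0.575  -0.087   0.0181] [0.4 0.3 2.5] -0.005362728375645975
```

View pics/t1.png

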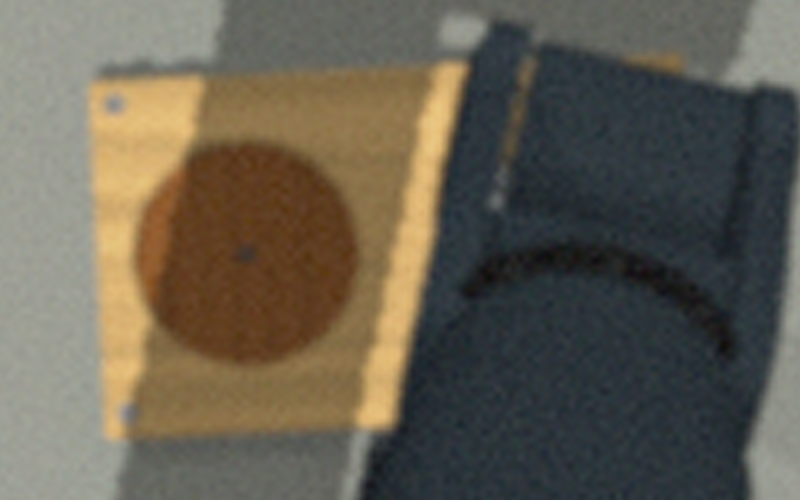

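The arm hides the ring, but the tips went down the bore freely and touched the board at z=0.018. Next: raise slightly and drag.

Run:
```python
from h import *
def p(s):
    o=sensors.get_obs();print(s,round(o["t"],2),np.round(o["tool_pos"],4),np.round(o["contact_force"],1),np.round(o["torque"],2))
    return o
r.move_linear([.5747,-.0869,.0205],vel=.05);p("up")
for y in (-.075,-.04,.0,.04,.07):
    r.move_linear([.5747-.001*(y+.087)/.165,y,.0205],vel=.06);p("drag")
y=.07
while y<.090:
    y+=.002; r.move_linear([.5737,y,.0205],vel=.02);o=p("step")
    if abs(o["contact_force"][1])>8: break
```

```text
up 5.12 [ 0.5746 -0.0869  0.0205] [-0.1 -0.4 -0.5] [ 0.02 -0.04 -0.  ]
drag 5.47 [ 0.5746 -0.0745  0.0205] [-0.1 -0.7 -0.7] [ 0.    0.09 -0.  ]
drag 6.2 [ 0.5744 -0.0399  0.0205] [ 0.9 -0.1 -0.5] [-0.08  0.01  0.03]
drag 7.02 [0.5742 0.     0.0205] [-0.3 -0.6 -0.6] [0.07 0.01 0.01]
drag 7.83 [0.5739 0.04   0.0205] [-0.5 -1.   0.7] [ 0.01 -0.01 -0.01]
drag 8.48 [0.5737 0.0702 0.0205] [-0.3  0.7  0.3] [ 0.01  0.01 -0.02]
step 8.73 [0.5737 0.0719 0.0205] [-0.4 -0.2  0.1] [-0.01  0.01 -0.  ]
step 8.98 [0.5737 0.0741 0.0205] [-0.6  0.4 -0.7] [-0.08 -0.03  0.01]
step 9.23 [0.5737 0.0761 0.0205] [-0.5  0.4 -0.8] [-0.04 -0.02 -0.02]
step 9.48 [0.5737 0.0781 0.0205] [ 0.2 -0.2  0.4] [-0.03 -0.05 -0.  ]
step 9.73 [0.5737 0.0801 0.0205] [ 0.9 -0.2  0.8] [-0.03  0.02 -0.01]
step 9.98 [0.5737 0.0821 0.0205] [-0.4  0.5 -0.6] [ 0.01 -0.01 -0.03]
step 10.23 [0.5737 0.0841 0.0205] [-0.6  0.6 -0.6] [0.   0.07 0.05]
step 10.48 [0.5737 0.0861 0.0205] [-1.  -0.   0.4] [-0.03 -0.02  0.04]
step 10.73 [0.5737 0.0881 0.0205] [-0.3 -0.3 -0.2] [-0.04  0.02  0.02]
step 10.98 [0.5737 0.0901 0.0205] [-0.3 -0.4 -0.1] [0.07 0.01 0.01]
```

Friction is within the noise. I'll back off to clear the bore wall, lift out, and look.

Run:
```python
from h import *
r.move_linear([.5737,.085,.0205],vel=.05)
r.move_linear([.5737,.085,.10],vel=.1)
r.move_to([.42,-.25,.18],[1,0,0,0])
d=vision.get_image("top");cv2.imwrite("pics/t2.png",rect(d,.023,.45,.70,-.2,.2)[:,:,::-1])
d=vision.get_image("side");cv2.imwrite("pics/s2.png",d["pixels"][:,:,::-1]);print(sensors.get_obs()["t"])
```

```text
13.6833
```

View pics/t2.png

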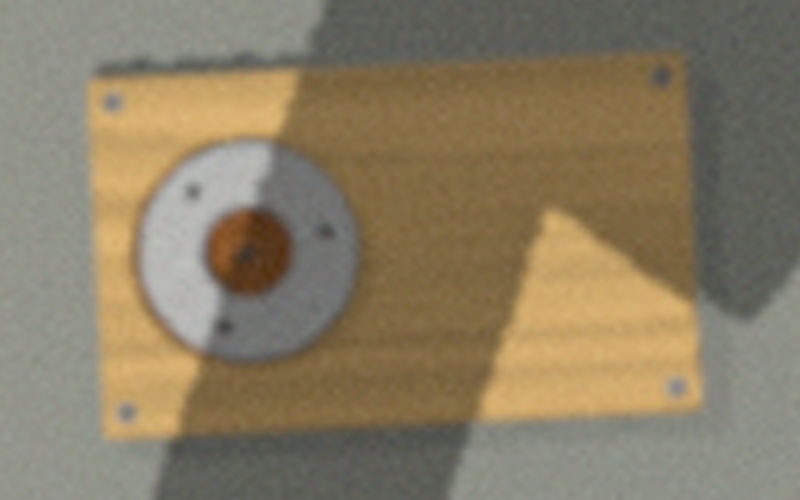

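View pics/s2.png

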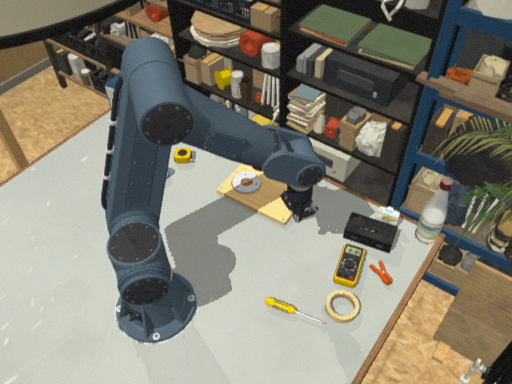

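The ring is now at about px (248,249) in the rectified view and the pocket dot at about (245,254). It is within a few mm, so seating is uncertain. I'll measure it with both cameras.

```bash
cat > m.py <<'E'
from h import *
from scipy.optimize import least_squares
def grey(d,z):
    b=(.48,.67,-.02,.18);im=rect(d,z,*b);h=cv2.cvtColor(im,cv2.COLOR_RGB2HSV)
    m=cv2.morphologyEx((h[...,1]<70).astype(np.uint8),cv2.MORPH_OPEN,np.ones((9,9)));out=[]
    for k in cv2.findContours(m,cv2.RETR_CCOMP,1)[0]:
        A=cv2.contourArea(k)*.25e-6
        if 1e-3<A<.013: p,sz,_=cv2.fitEllipse(k);out.append(np.round([b[1]-p[1]*.0005,b[3]-p[0]*.0005,*np.array(sz)*.0005],4))
    return out
def look(tag):
    for n in("top","side"):
        d=vision.get_image(n)
        for z in(.023,.028): print(tag,n,z,*grey(d,z))
        a=rect(d,.023,.50,.65,.0,.15,.0003)
        cv2.imwrite(f"pics/{tag}_{n}.png",a[:,:,::-1])
    t=cv2.imread(f"pics/{tag}_top.png");s=cv2.imread(f"pics/{tag}_side.png");cv2.imwrite(f"pics/{tag}.png",cv2.resize(np.hstack([t,s]),(800,400)))
E
python3 -c "
from m import *
look('c')"
```

```text
c top 0.023 [0.5744 0.0758 0.1105 0.1111] [0.5743 0.0752 0.0431 0.0435] [ 0.0242 -0.6051  0.5483  1.961 ]
c top 0.028 [0.5739 0.0754 0.1101 0.1106] [0.5737 0.0749 0.0429 0.0433] [1.0084 0.6519 0.4251 1.2406]
c side 0.023 [0.5752 0.0753 0.1102 0.1161] [0.575  0.0745 0.0369 0.0433] [0.5632 0.1635 0.0375 0.2268]
c side 0.028 [0.5716 0.0723 0.1098 0.1158] [0.5714 0.0715 0.0367 0.0432] [0.5615 0.1618 0.0413 0.217 ]
```

View pics/c.png

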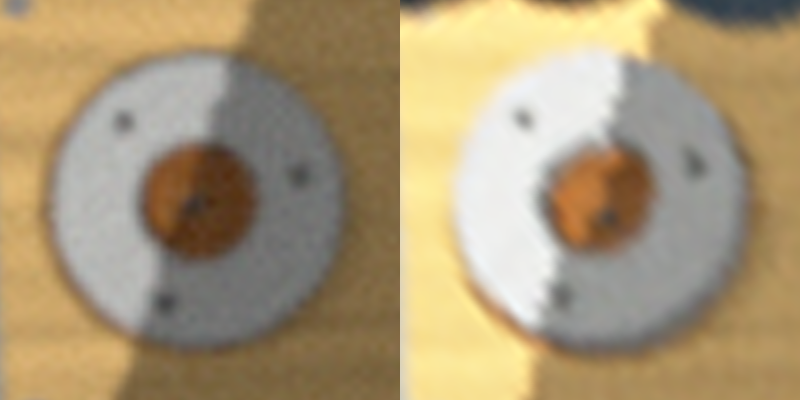

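Both cameras agree at top height z≈0.023, which suggests the ring is seated, but the centre is about 2.3 mm short in y, right at the limit. I'll nudge it 2.5–3 mm further the same way and re-measure.

Run:
```python
from m import *
Q=[1,0,0,0];x=.5746
r.move_to([x,.079,.10],Q)
r.move_linear([x,.079,.0203],vel=.08)
f=lambda:np.round(sensors.get_obs()["contact_force"],1)
print(f())
for y in(.087,.090,.0915,.093,.0945):
    r.move_linear([x,y,.0203],vel=.025);a=np.mean([sensors.get_obs()["contact_force"] for _ in range(5)],0);print(y,np.round(a,1))
    if abs(a[1])>5: break
r.move_linear([x,y-.008,.0203],vel=.05)
r.move_linear([x,y-.008,.10],vel=.12)
r.move_to([.42,-.25,.18],Q)
look("e");print(sensors.get_obs()["t"])
```

```text
[ 0.4 -0.1  0.6]
0.087 [0.1 0.3 0.3]
0.09 [1.  0.2 0.2]
0.0915 [-0.1 -1.2  0. ]
0.093 [-0.2 -0.4 -0. ]
0.0945 [ 0.5 -4.6 -0.1]
e top 0.023 [0.5743 0.0789 0.1103 0.1106] [0.5742 0.0785 0.0433 0.0438] [-0.2487 -0.9518  0.6578  2.8425]
e top 0.028 [0.5737 0.0785 0.1098 0.1101] [0.5736 0.0781 0.0431 0.0437] [1.6212 1.4442 0.6933 3.2408]
e side 0.023 [0.5736 0.0775 0.1102 0.1188] [0.5729 0.0769 0.0389 0.0443] [0.5506 0.1645 0.0338 0.2367]
e side 0.028 [0.5699 0.0745 0.1098 0.1183] [0.5693 0.0739 0.0388 0.0441] [0.5517 0.163  0.0374 0.2287]
20.45
```

View pics/e.png

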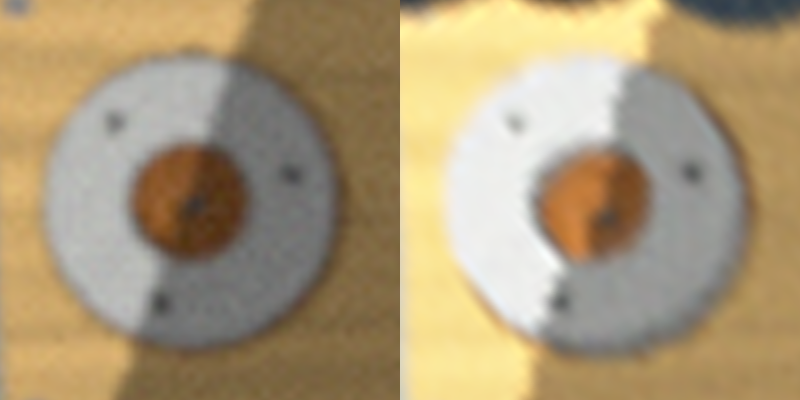

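The ring's centre is now at (0.574,0.079), on the pocket. The side-view shift implies it dropped about 2 mm, so it was probably tilted before, and the pocket wall gave about 5 N. I'll confirm it is flat by lightly probing the top at four points; seated means contact at z≈0.023.

Run:
```python
from h import *
Q=[1,0,0,0];c=np.array([.5745,.0787])
F=lambda:np.mean([sensors.get_obs()["contact_force"][2] for _ in range(4)])
first=True
for dx,dy in((0,-.039),(.039,0),(0,.039),(-.039,0)):
    X,Y=c+[dx,dy]
    if first: r.move_to([X,Y,.06],Q);first=False
    else: r.move_linear([X,Y,.034],vel=.15)
    r.move_linear([X,Y,.030],vel=.1);L=[]
    for z in(.0275,.0255,.0240,.0230,.0222):
        r.move_linear([X,Y,z],vel=.03);f=F();L.append((z,round(f,1)))
        if f>5: break
    print(dx,dy,L); r.move_linear([X,Y,.034],vel=.1)
r.move_linear([X,Y,.12],vel=.2)
print(sensors.get_obs()["t"])
```

```text
0 -0.039 [(0.0275, np.float64(0.5)), (0.0255, np.float64(0.3)), (0.024, np.float64(-0.3)), (0.023, np.float64(2.9)), (0.0222, np.float64(12.8))]
0.039 0 [(0.0275, np.float64(-0.4)), (0.0255, np.float64(0.5)), (0.024, np.float64(-0.2)), (0.023, np.float64(1.3)), (0.0222, np.float64(10.5))]
0 0.039 [(0.0275, np.float64(0.7)), (0.0255, np.float64(-0.3)), (0.024, np.float64(0.3)), (0.023, np.float64(2.1)), (0.0222, np.float64(11.4))]
-0.039 0 [(0.0275, np.float64(0.2)), (0.0255, np.float64(-0.3)), (0.024, np.float64(0.1)), (0.023, np.float64(1.5)), (0.0222, np.float64(12.6))]
31.1667
```

All four points make contact at z=0.023, so the ring is flat on the pocket floor. Taking the hand away and handing in.

Run:
```python
from h import *
r.move_to([.42,-.2,.2],[1,0,0,0])
print(sensors.get_obs()["t"],r.hand_in())
```

```text
the job is handed in; nothing more can be done
32.3583 None
```

The lamp ring lies flat on the pocket floor (four touches on its top all met at 23 mm), the tape measure and multimeter were not touched, the hand is clear, and the job was handed in at 32.4 s.

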